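# Set the load frame's speed selector and start the drive

### The job

Set the drive unit's speed selector to the sixth of its eight speeds by pushing its lever round clockwise with a fingertip, counting the clicks, and leave it resting in that click. Then press the start button (the smaller of the two) fully down and let it come back up. Do not pinch the lever, press start before the speed is set, press the larger stop button, or disturb the tin, the core and the beaker.

Things in the scene. Friction and masses are not known exactly. Their poses are not given: they have to be found in the camera images.
- unit: drive unit, fixed: blue box 260 (x) x 350 (y) mm, flat pale top panel 100 mm above the bench. Origin: centre of its underside; +x to its back (away from the robot at yaw 0), +y left, z up; place and yaw (to 20 degrees) vary. On the panel: selector axis at (-20, 75) mm, start (-55, -105), stop (45, -115), blank read-out 5 mm high (95, -45), tin near the far left corner
- selector (a joint): selector angle (rad), growing clockwise seen from above. Eight clicks 30 degrees apart: first speed 0, second 0.524, third 1.047, fourth 1.571, fifth 2.094, SIXTH 2.618, seventh 3.142, eighth 3.665; stops just beyond the ends. Starts at or below the third. Sprung: about 0.12 N m takes it out of a click; past half way it snaps on into the next click by itself and stays there
- selector_axis (a point): on the selector's vertical axis, at the panel's surface; axes parallel to the unit's. The lever points 105 degrees counter-clockwise of the unit's +x at the first speed, and at 105 degrees minus the joint angle in general (45 degrees clockwise of +x at the sixth). The panel is free to 80 mm from the axis
- lever_tip (a point): top of the lever's outer end, 60 mm from the axis, 34 mm above the panel; turns with it. The selector: black hub, radius 16, height 34 mm, with one straight radial lever, 14 mm wide (flat upright sides 7 mm from its centre line, to 57 mm radius, 8 to 31 mm above the panel) with a 6 mm core to 60 mm radius and 34 mm high; a white line on its top
- first_mark (a point): centre of the dot on the panel to which the lever points at the first speed. Eight flat black dots, 70 mm from the axis, mark the speeds; they grow in diameter from 5.6 mm (first) to 12.6 mm (eighth), clockwise
- start (a joint): travel of the start button in m: 0 up, 0.006 fully down; a spring pushes it back; fully down takes about 5 N
- start_top (a point): centre of the top of the start button: a round grey cap of 13 mm radius in an aluminium housing, the smaller of the two buttons, nearer the robot; pressed straight down
- stop (a joint): travel of the stop button in m: 0 up, 0.006 fully down. Not to be pressed
- stop_top (a point): centre of the top of the stop button: a round grey cap of 21 mm radius in an aluminium housing, the larger of the two, farther from the robot
- tin: bystander: aluminium moisture tin, 46 mm across, 34 mm high, standing loose on the panel's far left corner; origin at the centre of its underside
- core: bystander: grey specimen core, 38 mm across, 76 mm high, standing loose on the bench to one side of the unit; origin at the centre of its underside
- beaker: bystander: glass beaker, 68 mm across, 80 mm high, standing loose on the bench to the other side of the unit; origin at the centre of its underside

How it is judged:
By the outcome, as a careful person would: the job done as asked, in the order asked, and still so for the second after the job is handed in, with the robot touching nothing.
It also fails if it takes over 58 s, if anything falls off the work surface, if the arm or the gripper's body presses on something with over 40 N, if the wrist force passes 120 N, or if a joint passes its speed limit or range.

### The arm

A 6-joint arm with a two-finger parallel gripper is mounted at the origin on the work surface. World frame = base frame: x ahead of the robot, y to its left, z up, the work surface at z = 0. Lengths are in mm, angles in rad, forces in N, time in s.
With the tool pointing down it reaches from about 150 to 775 mm from the base axis. Payload 6.1 kg.
Tool frame: the origin (TCP) lies on the centre line of the jaws, within the pads' length; the fingertips stand 17 mm ahead of it and the grasp point (between the pads) lies 2 mm behind it (r.tcp_to_tips is the distance from the TCP to the fingertips, in mm); z points along the fingers, y is the direction in which the jaws open and shut (so a half turn about z gives the same grasp; the last joint's range is limited). The gripper opens to 85 mm and grips with 20 to 120 N. Pads are 22 mm wide; open, the fingers measure 114 mm over their backs; the gripper's body (76 mm by 85 mm) begins 54 mm behind the grasp point. The pads swing forward as they close: fully open they stand 13 mm farther back than shut.
Start: joints at [1.107, 0.126, -0.04, 1.405, 0, 1.571], TCP at [234.85, 469.525, 248.295] pointing down, gripper open.
Joint ranges: [-2.72, 2.72], [-0.95, 1.95], [-1.27, 1.35], [-1.78, 2.02], [-1.46, 1.47], [-3.14, 3.14]. Speed limits (rad/s): [2.39, 2.39, 3.01, 3.14, 3.14, 3.14].

### API

Orientations are given as a 3x3 rotation matrix whose columns are the frame's x, y, z axes.
In Python, from rig import r, vision gives the robot as it stands. The module is installed in compiled form; this text tells all that it offers.
- The arm moves only by the shell command python3 -m inch 'ROWS'. ROWS is JSON, a list of rows, each an object of numbers: "dx", "dy", "dz": the shift along the world's x, y, z in m; "wx", "wy", "wz": the turn, a rotation vector about the world's x, y, z in degrees; "jaw": the gripper's target within -1 to 1 (shut at 1, half-way at 0, fully open at -1). In form: [{"dx": .., "dy": .., "dz": .., "wx": .., "wy": .., "wz": .., "jaw": ..}, ...]. A call has 1 to 8 rows; each row is the pose to reach, as a shift and turn from the pose measured when the call began; what a row does not reach only later rows make up. A row lasts 1/10 s, in which the tool goes at most 50 mm and 8.59 degrees, less where a joint would pass 70% of its speed; a pose out of reach is approached as far as the arm can. A call with a gripper value outside its range is refused whole. The fingers move at their own pace and stop on an object; the grip force is fixed at half the most. Time passes only in rows, so rows that repeat a pose let the fingers close. It gives the time, the measured TCP pose, the force and the opening at its end, in the units of the state.
- r.read_state(): the state, without advancing time (a new reading comes with each control period).
- vision.camera(name): name is "scene" or "top" or "wrist"; returns the picture (384x512x3 uint8, blue, green, red); there is no depth.
- vision.camera_model(name): a dict with "intrinsics" (3x3 intrinsics, pixels), "rvec" (rotation vector, rad) and "tvec" (3), from world to camera coordinates, as OpenCV has them; the wrist camera has in their place "T_tool_cam" (4x4, takes a point from camera to tool coordinates, whose origin is the TCP and whose axes are the flange's). Camera axes: x right, y down, z forward; pixel columns grow to the right and rows downward; lengths in mm; the calibration is good to about 2 mm. A picture is of the moment at which its call begins: read the wrist's pose just before it. camera_model takes no time and is no camera call.
- r.job_done(): hands the job in, once; it reports no verdict.
Trained networks look in the newest picture that a camera, given by its name, has taken for a name from the list of things; names that differ only in an ending like _2 or _b are one class to them, and where a whole thing is asked for, a point or a joint stands for the part that bears it (a point fixed in the world has none). Each returns a list of dicts, best first, with "score" (0 to 1); they miss things now and then, are a little off and sometimes report something else, mostly with a low value. They report only what shows in the picture. A call takes as long as a camera call.
- vision.spot_in(camera, target): "position" ([row, column] in pixels, amid what is visible of it).
The state is a dict: "time_s": time; "joints": joint angles; "joint_velocities": joint speeds; "tau": joint torques, N m; "ee_pos": TCP position; "ee_rot": TCP orientation; "ft_force": force on the tool from outside, world axes, zero at the start; "moment": the same for the moment, N m; "opening": finger opening in mm.
Only numpy, scipy, OpenCV 4.12 (cv2) and the standard library are available. Lean on these libraries where they do the work, as an engineer would, in place of code of your own. Each camera call takes 0.05 s, during which the arm holds its last target. There are 200 camera calls.

## Working session

There is one attempt and no reset: what is moved stays moved. The work goes in short steps, Python scripts to look and compute and a shell command to move; the robot and the scene stay as the last step left them, time stands still between calls to the robot, and variables do not carry over. Pictures are saved under pics/ and viewed, about 8 in all and at most 12, crops included, and the job is handed in when it is done.

```bash
mkdir -p pics; cat > h.py <<'E'
import numpy as np, cv2
from rig import r, vision
def ray_hit(cam,px,z):
    m=vision.camera_model(cam);K=np.array(m["intrinsics"],float)
    if "rvec" in m:
        R=cv2.Rodrigues(np.array(m["rvec"],float))[0];t=np.array(m["tvec"],float).ravel()
        c=-R.T@t;Rw=R.T
    else:
        s=r.read_state();T=np.array(m["T_tool_cam"]);Re=np.array(s["ee_rot"])
        Rw=Re@T[:3,:3];c=np.array(s["ee_pos"])+Re@T[:3,3]
    d=Rw@np.linalg.inv(K)@np.array([px[1],px[0],1.])
    return c+d*(z-c[2])/d[2]
E
python3 - <<'E'
from h import *
s=r.read_state();print(s["time_s"],s["ee_pos"],s["ee_rot"],s["opening"],r.tcp_to_tips)
H=dict(unit=100,selector=134,lever_tip=134,first_mark=100,start_top=110,stop_top=110,tin=134,core=76,beaker=80,selector_axis=134)
for c in ["top","scene"]:
    im=vision.camera(c);cv2.imwrite(f"pics/{c}0.png",im)
    for n in H:
        for d in vision.spot_in(c,n)[:2]:
            print(c,n,round(d["score"],2),np.round(d["position"]),ray_hit(c,d["position"],H[n]).round())
print(r.read_state()["time_s"])
E
```

```text
0.0 [234.68199315 469.18334366 247.49011249] [[-8.94360172e-01  4.47346944e-01 -7.70827392e-04]
 [ 4.47347608e-01  8.94358933e-01 -1.48913842e-03]
 [ 2.32348432e-05 -1.67665388e-03 -9.99998594e-01]] 85.36189926711371 17.0
top unit 0.95 [206. 274.] [578.  31. 100.]
top lever_tip 0.84 [214. 233.] [555. 124. 134.]
top lever_tip 0.36 [169. 315.] [655. -64. 134.]
top first_mark 0.91 [202. 269.] [586.  43. 100.]
top start_top 0.51 [211. 318.] [562. -70. 110.]
top stop_top 0.48 [168. 314.] [662. -63. 110.]
top tin 0.6 [175. 203.] [646. 190. 134.]
top core 0.55 [187. 379.] [ 622. -221.   76.]
top beaker 0.57 [241. 160.] [504. 298.  80.]
top selector_axis 0.57 [204. 272.] [575.  36. 134.]
scene unit 0.94 [216. 245.] [613. -10. 100.]
scene selector 0.49 [170. 249.] [564. 109. 134.]
scene lever_tip 0.77 [166. 244.] [547. 114. 134.]
scene first_mark 0.97 [218. 242.] [610. -18. 100.]
scene start_top 0.62 [224. 215.] [562. -70. 110.]
scene stop_top 0.68 [239. 251.] [661. -69. 110.]
scene stop_top 0.23 [226. 215.] [562. -74. 110.]
scene tin 0.52 [163. 286.] [643. 175. 134.]
scene core 0.69 [302. 211.] [ 644. -238.   76.]
scene beaker 0.73 [141. 257.] [511. 267.  80.]
scene selector_axis 0.77 [219. 243.] [623. -40. 134.]
1.1
```

View pics/top0.png

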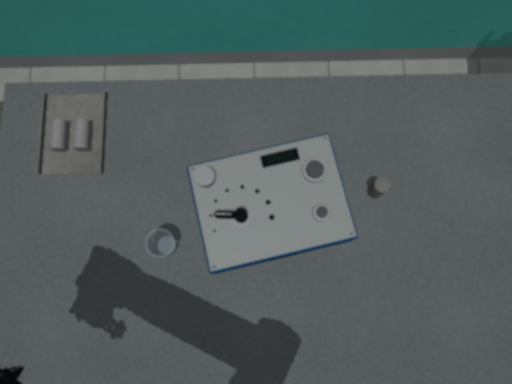

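Top view: the unit is yawed, the hub is at about (col 241, row 214) and the lever points left towards the second dot. Start is at (321,212), stop at (315,169), the tin at (205,176), the core at (381,186) and the beaker at (160,243). Next I'll fit the unit's pose.

```bash
python3 - <<'E'
from h import *
im=cv2.imread("pics/top0.png");g=cv2.cvtColor(im,6)
m=(g>125).astype(np.uint8);m[:110]=0
n,l,st,_=cv2.connectedComponentsWithStats(m);k=1+st[1:,4].argmax();print(st[k])
c=max(cv2.findContours((l==k).astype(np.uint8),0,1)[0],key=cv2.contourArea)[:,0]
w=np.array([ray_hit("top",(p[1],p[0]),100)[:2] for p in c],np.float32)
(cx,cy),(a,b),th=cv2.minAreaRect(w);print("rect",cx,cy,a,b,th)
yaw=th if a<b else th-90
yaw=(yaw+45)%90-45
print("yaw",yaw)
R=lambda q:np.array([[np.cos(q),-np.sin(q)],[np.sin(q),np.cos(q)]])
q=np.radians(yaw);c0=np.array([cx,cy])
mm=vision.camera_model("top")
def proj(p,cam="top"):
    mm=vision.camera_model(cam)
    return cv2.projectPoints(np.array([p],float),np.array(mm["rvec"],float),np.array(mm["tvec"],float),np.array(mm["intrinsics"],float),None)[0].ravel()
big=cv2.resize(im[120:285,140:400],None,fx=3,fy=3,interpolation=2)
P=dict(axis=(-20,75,134),start=(-55,-105,110),stop=(45,-115,110),axis0=(-20,75,100))
for i in range(8):
    A=np.radians(105-30*i);P[f"d{i+1}"]=(-20+70*np.cos(A),75+70*np.sin(A),100)
for i,(x,y) in enumerate([(130,175),(130,-175),(-130,175),(-130,-175)]):P[f"c{i}"]=(x,y,100)
for n,(x,y,z) in P.items():
    W=c0+R(q)@[x,y];u=proj((*W,z));
    if n[0] in "as" or n in("d1","d8"):print(n,W.round(1),u.round(1))
    cv2.circle(big,tuple(int(v) for v in ((u-[140,120]+.5)*3)),3,(0,0,255),1)
cv2.imwrite("pics/top1.png",big)
E
```

```text
[  191   137   163   132 12894]
rect 590.4127197265625 38.79298400878906 244.7590789794922 334.67596435546875 12.639406204223633
yaw 12.639406204223633
axis [554.5 107.6] [239.9 214.3]
start [559.7 -75.7] [321.  212.1]
stop [659.5 -63.6] [313.9 169.6]
axis0 [554.5 107.6] [240.7 216.5]
d1 [522.  169.6] [213.7 231. ]
d8 [551.6  37.7] [271.1 217.2]
```

View pics/top1.png

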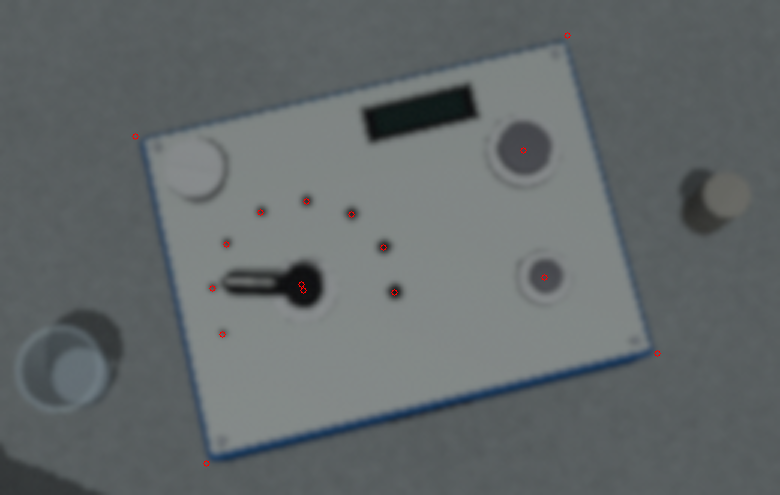

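```bash
cat >> h.py <<'E'
A=np.array([554.5,107.6]);YAW=12.64
def go(j,off=18,rad=42,z=131):
    "shift/turn (mm, deg) to put the closed fingers `off` behind a lever standing at joint angle j deg"
    s=r.read_state();w=YAW+105-j;q=np.radians(w)
    p=A+rad*np.array([np.cos(q),np.sin(q)])+off*np.array([-np.sin(q),np.cos(q)])
    X=np.array(s["ee_rot"])[:,0];x=np.degrees(np.arctan2(X[1],X[0]))
    d=np.array([*p,z])-s["ee_pos"];wz=(w+90-x+180)%360-180
    print(j,off,"d",d.round(1),"wz",round(wz,1))
E
python3 -c "
from h import *
go(30,30,z=200)"
```

```text
30 30 d [ 291.4 -318.7  -48.3] wz 24.2
```

```bash
python3 -m inch '[{"dx":0.03,"dy":-0.033,"dz":0,"wz":3,"jaw":1},{"dx":0.06,"dy":-0.066,"dz":0,"wz":6,"jaw":1},{"dx":0.09,"dy":-0.099,"dz":0,"wz":9,"jaw":1},{"dx":0.12,"dy":-0.132,"dz":0,"wz":12,"jaw":1},{"dx":0.15,"dy":-0.165,"dz":0,"wz":16,"jaw":1},{"dx":0.18,"dy":-0.198,"dz":0,"wz":20,"jaw":1},{"dx":0.21,"dy":-0.231,"dz":0,"wz":24,"jaw":1},{"dx":0.24,"dy":-0.264,"dz":0,"wz":24,"jaw":1}]'
python3 -m inch '[{"dx":0.02,"dy":-0.022,"dz":-0.01,"jaw":1},{"dx":0.04,"dy":-0.044,"dz":-0.03,"jaw":1},{"dx":0.052,"dy":-0.055,"dz":-0.04,"jaw":1},{"dx":0.052,"dy":-0.055,"dz":-0.04,"jaw":1}]'
python3 - <<'E'
from h import *
go(30,30,z=131)
s=r.read_state();print(s["ee_rot"],s["joints"],s["opening"])
im=vision.camera("wrist");cv2.imwrite("pics/w0.png",im)
E
```

```text
30 30 d [ 291.4 -318.7 -117.3] wz 24.2
[[-8.94365470e-01  4.47337016e-01  2.30809051e-05]
 [ 4.47337015e-01  8.94365470e-01 -3.69794774e-05]
 [-3.71850535e-05 -2.27482245e-05 -9.99999999e-01]] [ 1.10701226e+00  1.25807123e-01 -3.95930824e-02  1.40541887e+00
 -3.71850186e-05  1.57079786e+00] 85.46363702342289invalid input
invalid input
```

View pics/w0.png

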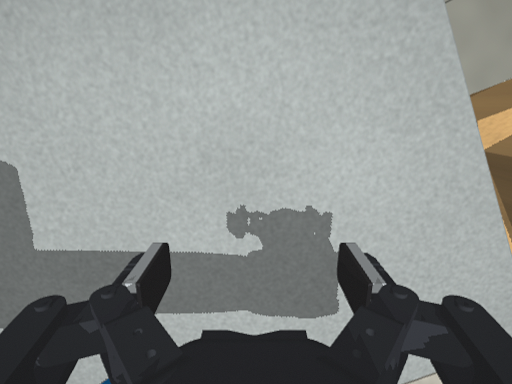

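Both moves were refused and nothing moved; the wrist picture shows only the bench and the open fingers. The rows probably need all seven keys.

```bash
python3 -m inch '[{"dx":0.03,"dy":-0.033,"dz":0,"wx":0,"wy":0,"wz":3,"jaw":1},{"dx":0.06,"dy":-0.066,"dz":0,"wx":0,"wy":0,"wz":6,"jaw":1},{"dx":0.09,"dy":-0.099,"dz":0,"wx":0,"wy":0,"wz":9,"jaw":1},{"dx":0.12,"dy":-0.132,"dz":0,"wx":0,"wy":0,"wz":12,"jaw":1},{"dx":0.15,"dy":-0.165,"dz":0,"wx":0,"wy":0,"wz":16,"jaw":1},{"dx":0.18,"dy":-0.198,"dz":0,"wx":0,"wy":0,"wz":20,"jaw":1},{"dx":0.21,"dy":-0.231,"dz":0,"wx":0,"wy":0,"wz":24,"jaw":1},{"dx":0.24,"dy":-0.264,"dz":0,"wx":0,"wy":0,"wz":24,"jaw":1}]'
python3 -c "
from h import *
go(30,30,z=200)"
```

```text
time_s: 1.95
ee_pos: [475.8, 203.9, 248.5]
ee_rot: [[-0.999, 0.043, 0.0], [0.043, 0.999, 0.0], [-0.0, 0.0, -1.0]]
ft_force: [0.6, 0.1, -0.3]
opening: 0.0
30 30 d [ 50.4 -53.1 -48.5] wz 0.1
```

```bash
python3 -m inch '[{"dx":0.025,"dy":-0.027,"dz":-0.02,"wx":0,"wy":0,"wz":0,"jaw":1},{"dx":0.05,"dy":-0.053,"dz":-0.04,"wx":0,"wy":0,"wz":0,"jaw":1},{"dx":0.05,"dy":-0.053,"dz":-0.048,"wx":0,"wy":0,"wz":0,"jaw":1},{"dx":0.05,"dy":-0.053,"dz":-0.048,"wx":0,"wy":0,"wz":0,"jaw":1}]'
python3 - <<'E'
from h import *
go(30,30,z=131)
im=vision.camera("wrist");cv2.imwrite("pics/w1.png",im)
E
```

```text
time_s: 2.35
ee_pos: [525.4, 150.1, 198.9]
ee_rot: [[-0.999, 0.045, -0.003], [0.045, 0.999, -0.0], [0.003, -0.0, -1.0]]
ft_force: [-0.8, 0.0, 0.6]
opening: 0.1
30 30 d [  0.9   0.7 -67.9] wz 0.2
```

View pics/w1.png

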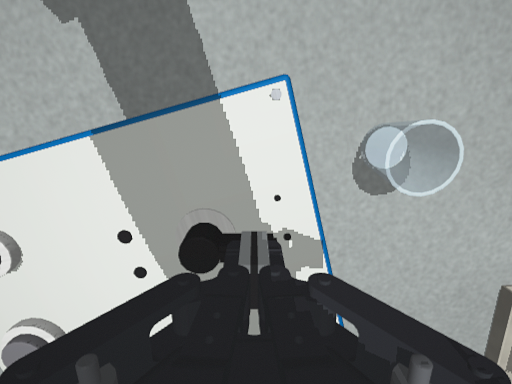

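The wrist picture shows the closed fingers at about (260,240), the hub at (205,245) and the first dot at (277,198); the spot to descend onto is clear. I'll go straight down.

```bash
python3 -m inch '[{"dx":0.001,"dy":0,"dz":-0.03,"wx":0,"wy":0,"wz":0,"jaw":1},{"dx":0.001,"dy":0.001,"dz":-0.055,"wx":0,"wy":0,"wz":0,"jaw":1},{"dx":0.001,"dy":0.001,"dz":-0.068,"wx":0,"wy":0,"wz":0,"jaw":1},{"dx":0.001,"dy":0.001,"dz":-0.068,"wx":0,"wy":0,"wz":0,"jaw":1}]'
python3 - <<'E'
from h import *
for j in range(26,67,5): go(j)
im=vision.camera("scene");cv2.imwrite("pics/s1.png",cv2.resize(im[100:280,140:360],None,fx=3,fy=3))
E
```

```text
time_s: 2.8
ee_pos: [525.1, 152.5, 131.2]
ee_rot: [[-0.999, 0.042, -0.003], [0.042, 0.999, -0.0], [0.003, -0.0, -1.0]]
ft_force: [-0.5, -0.1, -0.5]
opening: -0.0
26 18 d [10.3 -3.5 -0.2] wz 4.1
31 18 d [13.9 -1.9 -0.2] wz -0.9
36 18 d [17.7 -0.8 -0.2] wz -5.9
41 18 d [21.6  0.1 -0.2] wz -10.9
46 18 d [25.6  0.6 -0.2] wz -15.9
51 18 d [29.6  0.8 -0.2] wz -20.9
56 18 d [33.6  0.6 -0.2] wz -25.9
61 18 d [37.5  0.  -0.2] wz -30.9
66 18 d [41.4 -0.8 -0.2] wz -35.9
```

View pics/s1.png

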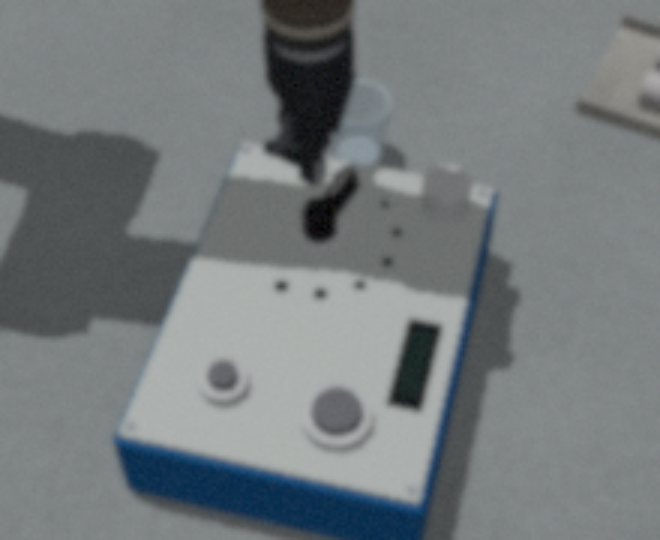

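The finger (about (320,175) in the scene crop) stands on the trailing side of the lever, with the panel clear around it. I'll push the first click (2→3), taking the finger to 51°.

```bash
python3 -m inch '[{"dx":0.007,"dy":-0.001,"dz":0,"wx":0,"wy":0,"wz":0,"jaw":1},{"dx":0.014,"dy":-0.002,"dz":0,"wx":0,"wy":0,"wz":-1,"jaw":1},{"dx":0.018,"dy":-0.001,"dz":0,"wx":0,"wy":0,"wz":-6,"jaw":1},{"dx":0.022,"dy":0,"dz":0,"wx":0,"wy":0,"wz":-11,"jaw":1},{"dx":0.026,"dy":0.001,"dz":0,"wx":0,"wy":0,"wz":-16,"jaw":1},{"dx":0.030,"dy":0.001,"dz":0,"wx":0,"wy":0,"wz":-21,"jaw":1},{"dx":0.030,"dy":0.001,"dz":0,"wx":0,"wy":0,"wz":-21,"jaw":1}]'
python3 - <<'E'
from h import *
go(51)
print(r.read_state()["ft_force"])
for j in range(56,82,5): go(j)
im=vision.camera("top");cv2.imwrite("pics/t2.png",cv2.resize(im[150:260,180:330],None,fx=4,fy=4,interpolation=2))
E
```

```text
time_s: 3.55
ee_pos: [557.2, 153.6, 133.4]
ee_rot: [[-0.917, 0.399, 0.001], [0.399, 0.917, 0.001], [-0.0, 0.001, -1.0]]
ft_force: [0.6, 0.1, 0.4]
opening: 0.0
51 18 d [-2.6 -0.3 -2.4] wz 0.1
[0.58175038 0.14067633 0.43099251]
56 18 d [ 1.4 -0.5 -2.4] wz -4.9
61 18 d [ 5.3 -1.  -2.4] wz -9.9
66 18 d [ 9.2 -1.9 -2.4] wz -14.9
71 18 d [13.  -3.1 -2.4] wz -19.9
76 18 d [16.7 -4.6 -2.4] wz -24.9
81 18 d [20.2 -6.5 -2.4] wz -29.9
```

View pics/t2.png

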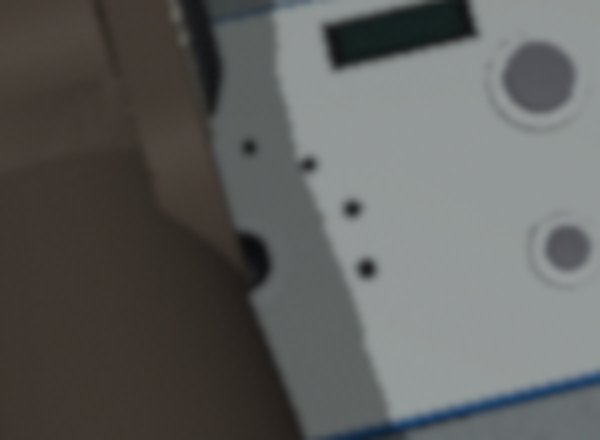

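The arm hides the lever from the top camera, with only the hub edge at (255,262). The force is back near zero with the finger at about 53°, which fits a snap into the third click. Next is 3→4, with the finger to about 81°.

```bash
python3 -m inch '[{"dx":0.003,"dy":-0.001,"dz":-0.002,"wx":0,"wy":0,"wz":-7,"jaw":1},{"dx":0.005,"dy":-0.001,"dz":-0.002,"wx":0,"wy":0,"wz":-10,"jaw":1},{"dx":0.009,"dy":-0.002,"dz":-0.002,"wx":0,"wy":0,"wz":-15,"jaw":1},{"dx":0.013,"dy":-0.003,"dz":-0.002,"wx":0,"wy":0,"wz":-20,"jaw":1},{"dx":0.0167,"dy":-0.0046,"dz":-0.002,"wx":0,"wy":0,"wz":-25,"jaw":1},{"dx":0.020,"dy":-0.0065,"dz":-0.002,"wx":0,"wy":0,"wz":-30,"jaw":1},{"dx":0.020,"dy":-0.0065,"dz":-0.002,"wx":0,"wy":0,"wz":-30,"jaw":1}]'
python3 - <<'E'
from h import *
for j in range(81,112,5): go(j)
E
```

```text
time_s: 4.3
ee_pos: [577.5, 147.0, 131.6]
ee_rot: [[-0.597, 0.802, 0.001], [0.802, 0.597, 0.001], [-0.0, 0.002, -1.0]]
ft_force: [0.2, 0.1, 0.3]
opening: -0.0
81 18 d [-0.1  0.1 -0.6] wz -0.0
86 18 d [ 3.3 -2.  -0.6] wz -5.0
91 18 d [ 6.5 -4.5 -0.6] wz -10.0
96 18 d [ 9.4 -7.2 -0.6] wz -15.0
101 18 d [ 12.1 -10.1  -0.6] wz -20.0
106 18 d [ 14.5 -13.3  -0.6] wz -25.0
111 18 d [ 16.6 -16.7  -0.6] wz -30.0
```

```bash
python3 -m inch '[{"dx":0.0033,"dy":-0.002,"dz":0,"wx":0,"wy":0,"wz":-5,"jaw":1},{"dx":0.0065,"dy":-0.0045,"dz":0,"wx":0,"wy":0,"wz":-10,"jaw":1},{"dx":0.0094,"dy":-0.0072,"dz":0,"wx":0,"wy":0,"wz":-15,"jaw":1},{"dx":0.0105,"dy":-0.0085,"dz":0,"wx":0,"wy":0,"wz":-17,"jaw":1},{"dx":0.0105,"dy":-0.0085,"dz":0,"wx":0,"wy":0,"wz":-17,"jaw":1}]'
python3 - <<'E'
from h import *
for j in (98,101,106,111,113): go(j)
im=vision.camera("wrist");cv2.imwrite("pics/w2.png",im)
E
```

```text
time_s: 4.8
ee_pos: [587.8, 139.3, 131.7]
ee_rot: [[-0.34, 0.941, 0.001], [0.941, 0.34, 0.002], [0.002, 0.002, -1.0]]
ft_force: [-1.4, 4.2, 0.0]
opening: 0.1
98 18 d [ 0.2 -0.6 -0.7] wz -0.2
101 18 d [ 1.8 -2.4 -0.7] wz -3.2
106 18 d [ 4.2 -5.6 -0.7] wz -8.2
111 18 d [ 6.4 -8.9 -0.7] wz -13.2
113 18 d [  7.1 -10.3  -0.7] wz -15.2
```

View pics/w2.png

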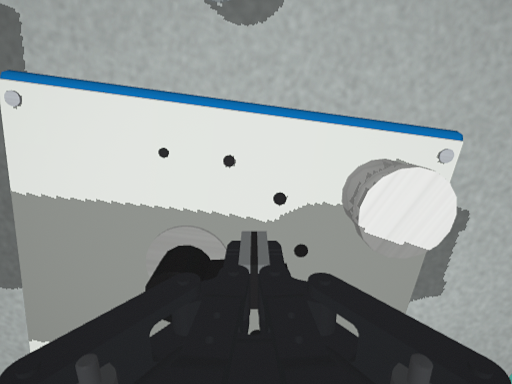

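The wrist picture shows the finger at about (260,240) against the lever, the hub at (185,270), and the tin clear at (405,205). The 4.4 N opposing push is the fourth click resisting, as it should. Next is 4→5.

```bash
python3 -m inch '[{"dx":0.0018,"dy":-0.0024,"dz":0,"wx":0,"wy":0,"wz":-3,"jaw":1},{"dx":0.0042,"dy":-0.0056,"dz":0,"wx":0,"wy":0,"wz":-8,"jaw":1},{"dx":0.0064,"dy":-0.0089,"dz":0,"wx":0,"wy":0,"wz":-13,"jaw":1},{"dx":0.0064,"dy":-0.0089,"dz":0,"wx":0,"wy":0,"wz":-13,"jaw":1}]'
python3 - <<'E'
from h import *
for j in (111,116,121,126,128): go(j)
E
```

```text
time_s: 5.25
ee_pos: [594.5, 129.7, 131.7]
ee_rot: [[-0.121, 0.993, 0.002], [0.993, 0.121, 0.0], [0.0, 0.002, -1.0]]
ft_force: [-0.0, 0.7, 0.2]
opening: 0.0
111 18 d [-0.4  0.6 -0.7] wz -0.3
116 18 d [ 1.4 -2.9 -0.7] wz -5.3
121 18 d [ 2.9 -6.6 -0.7] wz -10.3
126 18 d [  4.1 -10.4  -0.7] wz -15.3
128 18 d [  4.5 -11.9  -0.7] wz -17.3
```

Force is back to about zero, so it is in the fifth click. Now the start of the last push, where I expect resistance again.

```bash
python3 -m inch '[{"dx":0.0014,"dy":-0.0029,"dz":0,"wx":0,"wy":0,"wz":-5,"jaw":1},{"dx":0.0029,"dy":-0.0066,"dz":0,"wx":0,"wy":0,"wz":-10,"jaw":1},{"dx":0.0041,"dy":-0.0104,"dz":0,"wx":0,"wy":0,"wz":-15,"jaw":1},{"dx":0.0045,"dy":-0.0119,"dz":0,"wx":0,"wy":0,"wz":-17,"jaw":1},{"dx":0.0045,"dy":-0.0119,"dz":0,"wx":0,"wy":0,"wz":-17,"jaw":1}]'
python3 - <<'E'
from h import *
for j in (128,131,134,138,141): go(j)
E
```

```text
time_s: 5.75
ee_pos: [599.2, 117.8, 131.9]
ee_rot: [[0.172, 0.985, 0.003], [0.985, -0.172, -0.0], [0.0, 0.003, -1.0]]
ft_force: [0.2, 1.6, 0.5]
opening: -0.1
128 18 d [-0.1 -0.1 -0.9] wz -0.5
131 18 d [ 0.3 -2.4 -0.9] wz -3.5
134 18 d [ 0.7 -4.8 -0.9] wz -6.5
138 18 d [ 1.  -8.  -0.9] wz -10.5
141 18 d [  1.  -10.3  -0.9] wz -13.5
```

```bash
python3 -m inch '[{"dx":0.0003,"dy":-0.0024,"dz":0,"wx":0,"wy":0,"wz":-3,"jaw":1},{"dx":0.0003,"dy":-0.0024,"dz":0,"wx":0,"wy":0,"wz":-3,"jaw":1}]'
python3 -c "
from h import *
for j in (131,134,138,141): go(j)"

```

```text
time_s: 5.95
ee_pos: [599.6, 115.4, 131.9]
ee_rot: [[0.22, 0.975, 0.003], [0.975, -0.22, -0.001], [0.0, 0.003, -1.0]]
ft_force: [1.2, 1.0, -0.4]
opening: -0.0
131 18 d [-0.1 -0.  -0.9] wz -0.6
134 18 d [ 0.3 -2.4 -0.9] wz -3.6
138 18 d [ 0.5 -5.6 -0.9] wz -7.6
141 18 d [ 0.6 -7.9 -0.9] wz -10.6
```

```bash
python3 -m inch '[{"dx":0.0003,"dy":-0.0024,"dz":0,"wx":0,"wy":0,"wz":-3.5,"jaw":1},{"dx":0.0005,"dy":-0.0056,"dz":0,"wx":0,"wy":0,"wz":-7.5,"jaw":1},{"dx":0.0006,"dy":-0.0079,"dz":0,"wx":0,"wy":0,"wz":-10.5,"jaw":1},{"dx":0.0006,"dy":-0.0079,"dz":0,"wx":0,"wy":0,"wz":-10.5,"jaw":1}]'
python3 - <<'E'
from h import *
go(141);go(141,35);go(141,35,z=230)
for c in("top","scene"):cv2.imwrite(f"pics/{c}3.png",vision.camera(c))
a=cv2.imread("pics/top3.png")[150:260,180:330];b=cv2.imread("pics/scene3.png")[130:240,200:310]
cv2.imwrite("pics/c3.png",cv2.resize(np.hstack([a,b]),None,fx=3,fy=3,interpolation=2))
E
```

```text
time_s: 6.35
ee_pos: [600.2, 106.9, 132.0]
ee_rot: [[0.393, 0.92, 0.003], [0.92, -0.393, -0.002], [-0.001, 0.004, -1.0]]
ft_force: [-1.3, 0.2, -0.1]
opening: -0.2
141 18 d [ 0.   0.5 -1. ] wz -0.2
141 35 d [ 6.8 16.1 -1. ] wz -0.2
141 35 d [ 6.8 16.1 98. ] wz -0.2
```

View pics/c3.png

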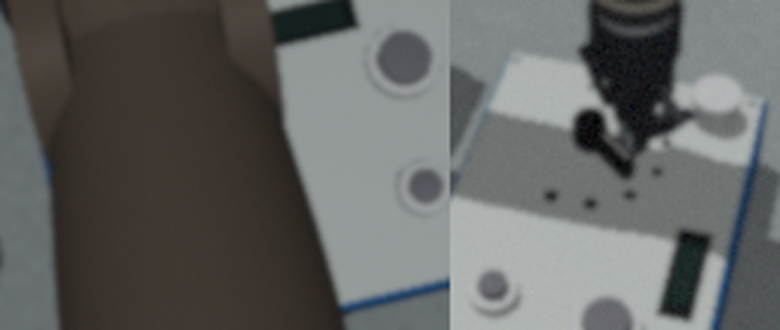

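In the scene crop the lever runs from the hub (590,130) to about (628,170), near the sixth dot (630,194), but parallax needs checking. I'll back off, lift and measure it.

```bash
python3 -m inch '[{"dx":0.003,"dy":0.008,"dz":0,"wx":0,"wy":0,"wz":0,"jaw":1},{"dx":0.006,"dy":0.016,"dz":0,"wx":0,"wy":0,"wz":0,"jaw":1},{"dx":0.006,"dy":0.016,"dz":0.03,"wx":0,"wy":0,"wz":0,"jaw":1},{"dx":0.006,"dy":0.016,"dz":0.07,"wx":0,"wy":0,"wz":0,"jaw":1},{"dx":-0.02,"dy":0.03,"dz":0.1,"wx":0,"wy":0,"wz":0,"jaw":1},{"dx":-0.06,"dy":0.05,"dz":0.12,"wx":0,"wy":0,"wz":0,"jaw":1},{"dx":-0.1,"dy":0.07,"dz":0.12,"wx":0,"wy":0,"wz":0,"jaw":1},{"dx":-0.1,"dy":0.07,"dz":0.12,"wx":0,"wy":0,"wz":0,"jaw":1}]'
python3 - <<'E'
from h import *
C=np.array([590.4,38.8])
def proj(p,cam):
    m=vision.camera_model(cam)
    return cv2.projectPoints(np.array([p],float),np.array(m["rvec"],float),np.array(m["tvec"],float),np.array(m["intrinsics"],float),None)[0].ravel()
out=[]
for c,(y,x) in dict(top=(165,200),scene=(140,195)).items():
    im=vision.camera(c)
    print(c,[(round(d["score"],2),np.round(d["position"],1)) for d in vision.spot_in(c,"lever_tip")[:2]])
    b=cv2.resize(im[y:y+80,x:x+95],None,fx=4,fy=4,interpolation=2)
    for j,col in ((120,(255,0,0)),(150,(0,0,255)),(180,(0,200,0))):
        q=np.radians(YAW+105-j)
        u=proj((*(A+60*np.array([np.cos(q),np.sin(q)])),134),c);print(j,u.round(1)[::-1])
        cv2.circle(b,tuple(int(v) for v in (u-[x,y]+.5)*4),4,col,1)
    out.append(b)
cv2.imwrite("pics/c4.png",np.hstack(out))
E
```

```text
time_s: 7.25
ee_pos: [496.8, 179.3, 253.8]
ee_rot: [[0.388, 0.922, 0.004], [0.922, -0.388, -0.001], [0.001, 0.004, -1.0]]
ft_force: [0.6, 0.3, 0.7]
opening: 0.2
top [(0.82, array([207.7, 239.1]))]
120 [187.8 240.8]
150 [191.6 254.1]
180 [201.5 263.6]
scene [(0.71, array([174.6, 246.1]))]
120 [177.2 265.2]
150 [183.7 257.1]
180 [186.3 245.6]
```

View pics/c4.png

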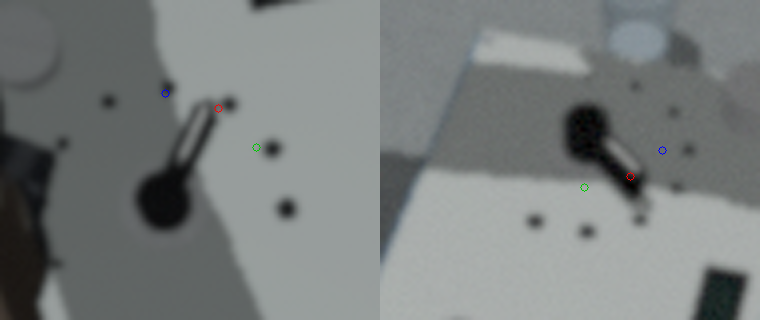

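In both crops the lever lies at the sixth-speed prediction (red circles), with its tip beside the sixth dot (top crop (208,103), dot (230,104)). I'll check the angle numerically against the starting picture.

```bash
python3 - <<'E'
from h import *
def ang(im,cam):
    g=cv2.cvtColor(im,6)
    m=((g<62)*255).astype(np.uint8)
    n,l,st,ce=cv2.connectedComponentsWithStats(m)
    u=[ray_hit(cam,(y,x),130)[:2] for y,x in zip(*np.nonzero(m))]
    P=np.array(u)
    d=np.hypot(*(P-A).T)
    hub=P[d<16].mean(0)
    for _ in range(5): hub=P[np.hypot(*(P-hub).T)<17].mean(0)
    s=P[(np.hypot(*(P-hub).T)>25)&(np.hypot(*(P-hub).T)<60)]
    v=s.mean(0)-hub
    v2=s.mean(0)-A
    f=lambda v:(YAW+105-np.degrees(np.arctan2(v[1],v[0]))).round(1)
    print(cam,"hub",hub.round(1),len(s),"angle",f(v),f(v2),"r",np.hypot(*v).round(1), "axis-line", f(np.linalg.svd(s-s.mean(0))[2][0]))
for c in("top","scene"):
    ang(cv2.imread(f"pics/{c}0.png"),c); ang(vision.camera(c),c)
E
```

```text
Traceback (most recent call last):
  File "h.py", line 4, in ray_hit
    m=vision.camera_model(cam);K=np.array(m["intrinsics"],float)
ValueError: time passes only in moves, steps and waits
```

```bash
python3 - <<'E'
from h import *
M={c:{k:np.array(v,float) for k,v in vision.camera_model(c).items() if k in("intrinsics","rvec","tvec")} for c in("top","scene")}
def ang(im,cam):
    m=M[cam];R=cv2.Rodrigues(m["rvec"])[0];c=-R.T@m["tvec"].ravel()
    y,x=np.nonzero(cv2.cvtColor(im,6)<62)
    d=R.T@np.linalg.inv(m["intrinsics"])@np.vstack([x,y,np.ones(len(x))])
    P=(c[:,None]+d*(132-c[2])/d[2])[:2].T
    P=P[np.hypot(*(P-A).T)<68];hub=A
    for _ in range(8): hub=P[np.hypot(*(P-hub).T)<17].mean(0)
    D=np.hypot(*(P-hub).T);s=P[(D>25)&(D<58)]
    f=lambda v:(YAW+105-np.degrees(np.arctan2(v[1],v[0]))).round(1)
    print(cam,"hub",hub.round(1),len(s),"angle",f(s.mean(0)-hub),f(s.mean(0)-A),"line",f(np.linalg.svd(s-s.mean(0))[2][0]))
for c in("top","scene"):
    ang(cv2.imread(f"pics/{c}0.png"),c); ang(vision.camera(c),c)
print(r.read_state()["time_s"])
E
```

```text
top hub [554.4 107.7] 48 angle 27.8 27.8 line 204.0
top hub [553.7 106.3] 23 angle 146.8 149.3 line -25.8
scene hub [560.1 104.1] 36 angle 50.6 68.6 line 203.5
scene hub [558.2 103.2] 58 angle 158.0 159.2 line 125.1
7.55
```

From the top camera the lever is at 147–149°, so the sixth click (150°) is confirmed. The scene estimate is unreliable because of shadow: it was also off on the known starting angle. On to start, at about (561,-75).

```bash
python3 -m inch '[{"dx":0.008,"dy":-0.036,"dz":0,"wx":0,"wy":0,"wz":0,"jaw":1},{"dx":0.016,"dy":-0.072,"dz":0,"wx":0,"wy":0,"wz":0,"jaw":1},{"dx":0.024,"dy":-0.108,"dz":0,"wx":0,"wy":0,"wz":0,"jaw":1},{"dx":0.032,"dy":-0.144,"dz":0,"wx":0,"wy":0,"wz":0,"jaw":1},{"dx":0.04,"dy":-0.18,"dz":0,"wx":0,"wy":0,"wz":0,"jaw":1},{"dx":0.048,"dy":-0.216,"dz":0,"wx":0,"wy":0,"wz":0,"jaw":1},{"dx":0.064,"dy":-0.254,"dz":-0.02,"wx":0,"wy":0,"wz":0,"jaw":1},{"dx":0.064,"dy":-0.254,"dz":-0.06,"wx":0,"wy":0,"wz":0,"jaw":1}]'
python3 - <<'E'
from h import *
im=vision.camera("wrist");print(r.read_state()["ee_pos"])
for c in("top","wrist"):
    if c=="top":vision.camera(c)
    for d in vision.spot_in(c,"start_top")[:2]:print(c,d,ray_hit(c,d["position"],112).round(1))
cv2.imwrite("pics/w5.png",im)
E
```

```text
time_s: 8.35
ee_pos: [568.5, -82.2, 192.6]
ee_rot: [[0.398, 0.917, 0.008], [0.917, -0.398, -0.005], [-0.001, 0.009, -1.0]]
ft_force: [1.5, 0.9, -0.8]
opening: -0.2
[563.40864518 -79.87461258 183.04273898]
wrist {'position': [208.1, 242.0], 'score': 0.95} [556.6 -75.2 112. ]
```

View pics/w5.png

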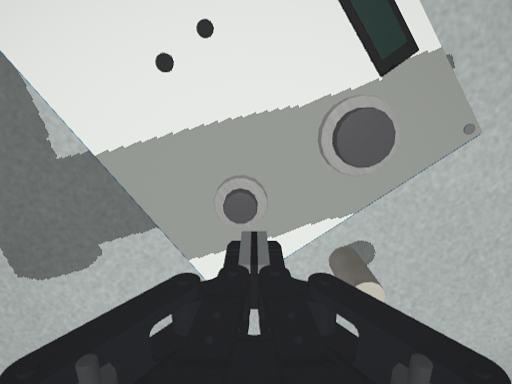

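The wrist picture shows start at (240,206), small and nearly under the fingertips, and stop well off to the right at (363,137). Centre estimate is (559,-75). I'll settle over it and descend.

```bash
python3 -m inch '[{"dx":-0.004,"dy":0.005,"dz":0,"wx":0,"wy":0,"wz":0,"jaw":1},{"dx":-0.004,"dy":0.005,"dz":-0.015,"wx":0,"wy":0,"wz":0,"jaw":1},{"dx":-0.004,"dy":0.005,"dz":-0.03,"wx":0,"wy":0,"wz":0,"jaw":1},{"dx":-0.004,"dy":0.005,"dz":-0.04,"wx":0,"wy":0,"wz":0,"jaw":1},{"dx":-0.004,"dy":0.005,"dz":-0.04,"wx":0,"wy":0,"wz":0,"jaw":1}]'
python3 - <<'E'
from h import *
im=vision.camera("wrist")
s=r.read_state();print(s["ee_pos"],s["ft_force"])
for d in vision.spot_in("wrist","start_top")[:2]:print(d,ray_hit("wrist",d["position"],112).round(1),ray_hit("wrist",d["position"],120).round(1))
cv2.imwrite("pics/w6.png",im)
E
```

```text
time_s: 9.05
ee_pos: [560.3, -71.6, 151.1]
ee_rot: [[0.392, 0.92, -0.001], [0.92, -0.392, -0.002], [-0.002, 0.0, -1.0]]
ft_force: [0.1, 0.5, 0.7]
opening: -0.2
[560.60222343 -71.82066027 151.75338846] [1.12929795 0.10741566 0.38293643]
```

View pics/w6.png

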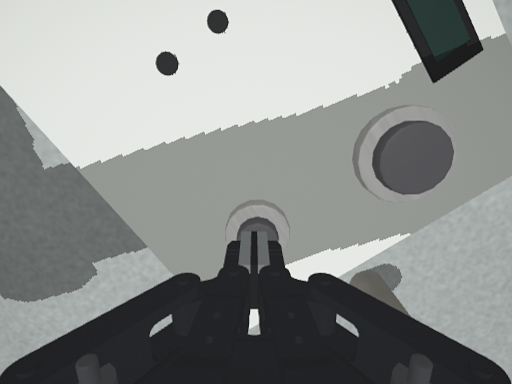

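The wrist picture shows the fingertips at (254,235) directly over the start cap, whose centre is about (258,236); stop is far off at (413,157). I'll check that ray numerically while stepping down.

```bash
python3 -c "
from h import *
for z in(112,118):print(ray_hit('wrist',(236,258),z))"
python3 -m inch '[{"dx":-0.0005,"dy":-0.002,"dz":-0.008,"wx":0,"wy":0,"wz":0,"jaw":1},{"dx":-0.0005,"dy":-0.002,"dz":-0.012,"wx":0,"wy":0,"wz":0,"jaw":1},{"dx":-0.0005,"dy":-0.002,"dz":-0.012,"wx":0,"wy":0,"wz":0,"jaw":1}]'
```

```text
[561.90299434 -78.63317708 112.        ]
[562.93457003 -75.95365167 118.        ]
time_s: 9.45
ee_pos: [560.0, -74.0, 139.5]
ee_rot: [[0.393, 0.92, -0.0], [0.92, -0.393, -0.002], [-0.002, 0.001, -1.0]]
ft_force: [0.2, 0.0, 1.0]
opening: 0.3
```

```bash
python3 -m inch '[{"dx":0.0005,"dy":-0.0015,"dz":-0.002,"wx":0,"wy":0,"wz":0,"jaw":1},{"dx":0.0005,"dy":-0.0015,"dz":-0.004,"wx":0,"wy":0,"wz":0,"jaw":1},{"dx":0.0005,"dy":-0.0015,"dz":-0.004,"wx":0,"wy":0,"wz":0,"jaw":1}]'
python3 -m inch '[{"dx":0,"dy":0,"dz":-0.002,"wx":0,"wy":0,"wz":0,"jaw":1},{"dx":0,"dy":0,"dz":-0.004,"wx":0,"wy":0,"wz":0,"jaw":1},{"dx":0,"dy":0,"dz":-0.004,"wx":0,"wy":0,"wz":0,"jaw":1}]'
```

```text
time_s: 9.75
ee_pos: [560.7, -75.6, 135.7]
ee_rot: [[0.393, 0.92, 0.0], [0.92, -0.393, -0.002], [-0.002, 0.001, -1.0]]
ft_force: [0.1, 1.4, 3.0]
opening: -0.2
time_s: 10.05
ee_pos: [560.7, -75.6, 132.9]
ee_rot: [[0.393, 0.92, 0.001], [0.92, -0.393, -0.002], [-0.001, 0.002, -1.0]]
ft_force: [-4.0, 1.4, 10.0]
opening: 0.0
```

```bash
python3 -m inch '[{"dx":0,"dy":0,"dz":-0.002,"wx":0,"wy":0,"wz":0,"jaw":1},{"dx":0,"dy":0,"dz":-0.003,"wx":0,"wy":0,"wz":0,"jaw":1},{"dx":0,"dy":0,"dz":-0.003,"wx":0,"wy":0,"wz":0,"jaw":1}]'
```

```text
time_s: 10.35
ee_pos: [560.8, -75.6, 132.8]
ee_rot: [[0.393, 0.92, 0.004], [0.92, -0.393, -0.002], [-0.001, 0.005, -1.0]]
ft_force: [-7.0, 2.2, 19.8]
opening: 0.1
```

A hard stop with the tips at z≈115.8. I'll raise in steps to measure the cap's travel and make sure this was the button's bottom and not its housing.

```bash
for i in 1 2 3 4; do echo; done; python3 -m inch '[{"dx":0,"dy":0,"dz":0.001,"wx":0,"wy":0,"wz":0,"jaw":1},{"dx":0,"dy":0,"dz":0.001,"wx":0,"wy":0,"wz":0,"jaw":1}]' | grep -E "pos|force"
python3 -m inch '[{"dx":0,"dy":0,"dz":0.0015,"wx":0,"wy":0,"wz":0,"jaw":1},{"dx":0,"dy":0,"dz":0.0015,"wx":0,"wy":0,"wz":0,"jaw":1}]' | grep -E "pos|force"
python3 -m inch '[{"dx":0,"dy":0,"dz":0.0015,"wx":0,"wy":0,"wz":0,"jaw":1},{"dx":0,"dy":0,"dz":0.0015,"wx":0,"wy":0,"wz":0,"jaw":1}]' | grep -E "pos|force"
python3 -m inch '[{"dx":0,"dy":0,"dz":0.0015,"wx":0,"wy":0,"wz":0,"jaw":1},{"dx":0,"dy":0,"dz":0.0015,"wx":0,"wy":0,"wz":0,"jaw":1}]' | grep -E "pos|force"
python3 -m inch '[{"dx":0,"dy":0,"dz":0.0015,"wx":0,"wy":0,"wz":0,"jaw":1},{"dx":0,"dy":0,"dz":0.0015,"wx":0,"wy":0,"wz":0,"jaw":1}]' | grep -E "pos|force"
python3 -m inch '[{"dx":0,"dy":0,"dz":0.003,"wx":0,"wy":0,"wz":0,"jaw":1},{"dx":0,"dy":0,"dz":0.003,"wx":0,"wy":0,"wz":0,"jaw":1}]' | grep -E "pos|force"
```

```text
ee_pos: [560.7, -75.6, 134.6]
ft_force: [-2.5, 0.8, 3.1]
ee_pos: [560.7, -75.6, 136.1]
ft_force: [-0.8, 1.8, 3.5]
ee_pos: [560.7, -75.6, 137.5]
ft_force: [-0.9, -0.5, 2.1]
ee_pos: [560.7, -75.6, 138.9]
ft_force: [-1.5, 0.7, 1.8]
ee_pos: [560.8, -75.7, 140.3]
ft_force: [-0.1, -0.4, 0.1]
ee_pos: [561.0, -75.8, 143.7]
ft_force: [0.5, -0.6, -0.6]
```

The spring force fades from about 3.5 N to zero between TCP z 133 and about 139–140. That is the full 6 mm of travel, so the cap bottomed and has come back up. I'll retreat and do the last check.

```bash
python3 -m inch '[{"dx":0,"dy":0,"dz":0.03,"wx":0,"wy":0,"wz":0,"jaw":1},{"dx":0,"dy":0,"dz":0.07,"wx":0,"wy":0,"wz":0,"jaw":1},{"dx":-0.04,"dy":-0.02,"dz":0.1,"wx":0,"wy":0,"wz":0,"jaw":1},{"dx":-0.08,"dy":-0.04,"dz":0.12,"wx":0,"wy":0,"wz":0,"jaw":1},{"dx":-0.12,"dy":-0.06,"dz":0.12,"wx":0,"wy":0,"wz":0,"jaw":1},{"dx":-0.16,"dy":-0.08,"dz":0.12,"wx":0,"wy":0,"wz":0,"jaw":1},{"dx":-0.16,"dy":-0.08,"dz":0.12,"wx":0,"wy":0,"wz":0,"jaw":1}]'
python3 - <<'E'
from h import *
im=vision.camera("top")
for n,z in dict(tin=134,core=76,beaker=80,lever_tip=134).items():
    d=vision.spot_in("top",n)[0];print(n,round(d["score"],2),np.round(d["position"]),ray_hit("top",d["position"],z).round())
cv2.imwrite("pics/f.png",cv2.resize(im[120:285,140:400],None,fx=3,fy=3,interpolation=2))
E
```

```text
time_s: 12.25
ee_pos: [397.3, -157.1, 264.8]
ee_rot: [[0.397, 0.918, 0.005], [0.918, -0.397, -0.004], [-0.002, 0.006, -1.0]]
ft_force: [0.7, 0.0, -0.3]
opening: -0.3
tin 0.71 [174. 206.] [647. 183. 134.]
core 0.53 [187. 382.] [ 622. -228.   76.]
beaker 0.87 [242. 159.] [501. 299.  80.]
lever_tip 0.72 [209. 241.] [567. 105. 134.]
```

View pics/f.png

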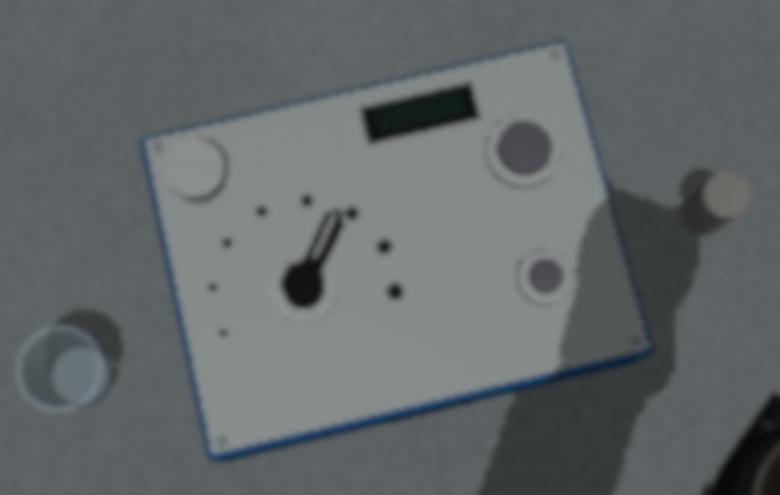

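The final picture shows the lever running from the hub (303,285) to (337,213), beside the sixth dot (352,213), with the seventh and eighth beyond it. The tin, core and beaker are where they were in the first picture.

```bash
python3 -c "
from rig import r
print(r.job_done())"
```

```text
the job is handed in; nothing more can be done
None
```

The speed selector is in its sixth click, and the start button was pressed fully down and has come back up; the job was handed in at about 12.3 s.

- **Selector:** I pushed the lever with the closed fingertips from the second click, one click at a time, checking the force after each push. It resisted with up to 4.4 N and fell back to near zero after each snap. The top camera puts it at about 147–149° (the sixth is 150°), and the last picture shows it at the sixth dot.
- **Start:** I pressed until it met a hard stop at about 20 N. On the way up the spring force faded over about 6–7 mm, which matches the full 6 mm of travel.
- **Bystanders:** Stop was never approached. In the last picture the tin, core and beaker look unmoved; the network's positions agree to within 7 mm, which is its usual scatter.

**Checks that failed or disagreed:**
- My lever angle from the scene camera read 158–159°. I set it aside because it was also about 20–40° off on the known starting angle.
- The network's lever tip reports did not fall on the tip, so I used the picture instead.
- The first two move calls were refused because they lacked some keys; nothing moved.

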